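Load the loop former into the bench jig

ROBOT

A 6-joint arm with a two-finger parallel gripper is mounted at the origin on a cart in front of the work surface, level with it; the furniture and walls round the work are solid. World frame = base frame: x ahead of the robot, y to its left, z up, the work surface at z = 0. Lengths are in m, angles in rad, forces in N, time in s.
With the tool pointing down it reaches from about 0.35 to 0.875 m from the base axis. Payload 4.2 kg.
Tool frame: the origin (TCP) lies at the very end of the fingers, on their centre line; the grasp point (between the pads) lies 19 mm behind it (env.hold_point_z is the distance from the TCP to the grasp point, in m); y points along the fingers, x is the direction in which the jaws open and shut, and the axes are right-handed (so a half turn about y gives the same grasp; the last joint's range is limited). The gripper opens to 85 mm and grips with 20 to 120 N. Pads are 22 mm wide; open, the fingers measure 114 mm over their backs; the gripper's body (76 mm by 85 mm) begins 54 mm behind the grasp point. The pads swing forward as they close: fully open they stand 13 mm farther back than shut.
Start: joints at [1.397, 0.385, 0.008, 0, -1.194, -0.259], TCP at [0.262, 0.567, 0.231] pointing down, gripper open.
Joint ranges: [-3.14, 3.14], [-1.21, 2.06], [-1.07, 1.41], [-3.16, 2.05], [-2.99, -0.16], [-3.1, 3.1]. Speed limits (rad/s): [2.79, 2.79, 3.14, 3.14, 3.14, 3.14].

INTERFACE

Orientations are given as a unit quaternion [x, y, z, w].
In Python, from cell import env, eyes, workorder, models gives the robot as it stands.
- The arm moves only by the shell command python3 -m creep 'ROWS'. ROWS is JSON, a list that holds one entry, the list of rows, each a list of 5 numbers: the opening, from 0 (shut) to 1 (fully open), then the shift along the tool's x, y, z normalised to -1 to 1, where 1 is 25 cm, then the turn about the tool's y normalised to -1 to 1, where 1 is 30 degrees. In form: [[[jaw, x, y, z, twist], ...]]. A call has 1 to 12 rows; each row is the pose to reach, as a shift and turn from the pose measured when the call began, along the tool's axes at that moment; what a row does not reach only later rows make up. A row lasts 1/8 s, in which the tool goes at most 62.5 mm and 10.7 degrees, less where a joint would pass 70% of its speed; a pose out of reach is approached as far as the arm can. A call with a number of a shift or a turn outside -1 to 1 is refused whole. A call with a gripper value outside its range is refused whole. The fingers move at their own pace and stop on an object; the grip force is fixed at half the most. Time passes only in rows, so rows that repeat a pose let the fingers close. It gives the time, the measured TCP pose, the force and the opening at its end, in the units of the state.
- env.state(): the state, without advancing time (a new reading comes with each control period).
- eyes.read_camera(name): name is "scene" or "top"; returns (picture, depth): 420x560x3 uint8, red, green, blue; 420x560 float32, m along the optical axis (not along the pixel's ray), 0 where there is no reading.
- eyes.camera_model(name): a dict with "mtx" (3x3 intrinsics, pixels), "pose" (4x4, takes a point from camera to world coordinates). Camera axes: x right, y down, z forward; pixel columns grow to the right and rows downward; lengths in m; the calibration is good to about 2 mm. A picture is of the moment at which its call begins. camera_model takes no time and is no camera call.
- workorder.finish_job(): hands the job in, once; it reports no verdict.
Trained networks look in the newest picture that a camera, given by its name, has taken for a name from the list of things; names that differ only in an ending like _2 or _b are one class to them, and where a whole thing is asked for, a point or a joint stands for the part that bears it (a point fixed in the world has none). Each returns a list of dicts, best first, with "p" (0 to 1); they miss things now and then, are a little off and sometimes report something else, mostly with a low value. They report only what shows in the picture. A call takes as long as a camera call.
- models.look_for(camera, thing): "location" ([x, y, z] in m, in world coordinates, good to about 4 mm: the middle of the surface that is visible of it).
- models.masks_of(camera, thing): "mask" (420x560 bool, what is visible of it).
- models.spot_point(camera, thing): "location" ([x, y, z] in m, in world coordinates, good to about 4 mm: a listed point, or the origin of a listed thing).
The state is a dict: "t": time; "joint_pos": joint angles; "joint_velocities": joint speeds; "joint_efforts": joint torques, N m; "tool_pos": TCP position; "ee_rot": TCP orientation; "force": force on the tool from outside, world axes, zero at the start; "ft_torque": the same for the moment, N m; "gripper_width": finger opening in m.
Only numpy, scipy, OpenCV 4.12 (cv2) and the standard library are available. Lean on these libraries where they do the work, as an engineer would, in place of code of your own. Each camera call takes 0.05 s, during which the arm holds its last target.

TASK

Lift the narrower of the two T-shaped aluminium formers out of the wooden rack, lay it flat on the bare bench and let go: its crosshead, the only part you can reach at first, goes where fingers have no room. Then take it by its shank and lay it level in the bench jig: crosshead fully down in the walled T-shaped pocket, the end of the shank down in the forked saddle. Leave the wide former in its slot, leave the things standing around where they are, and let go of the former when it is home.

Things in the scene. Friction and masses are not known exactly. Their poses are not given: they have to be found in the camera images.
- narrow_head (a point): Centre (half-way up) of the crosshead of the narrow former, the part to load: a plain aluminium T, 26 mm thick all over, about 0.18 kg. Crosshead 20 mm (x) by 46 mm (y); shank 14 mm wide (y), running along the point's +x to 140 mm from here. Centre of mass about 45 mm along +x. It starts level in either slot of the rack, the crosshead standing out in front.
- narrow_shank (a point): Point on the centreline of the narrow former's shank, half-way up, 60 mm along +x from narrow_head: a good place to grip it once it is out (14 mm wide, 26 mm thick; flat on the bench this point is 13 mm up).
- narrow_end (a point): Centre of the free end face of the narrow former's shank, 140 mm along +x from narrow_head.
- wide_head (a point): Centre of the crosshead of the wide former: the same T and the same crosshead, but with a 24 mm wide shank, too wide for the jig. It lies in the other slot of the rack and stays there.
- rack: Fixed wooden rack 61 mm high, origin under the centre of its block, 150 mm (x) by 176 mm (y). Two slots along x at y = +-45 mm, 28 mm wide, floor 30 mm up, open above and at the front (-x) face. Shanks lie sunk in them, out of fingers' reach; crosshead centres are 97 mm from the origin along -x, free beside and below: lift straight up. The bench between rack and jig is clear.
- jig_seat (a point): Point in the fixed jig where the seated crosshead's centre lies, 43 mm above the bench; +x is the way the shank must point. Wooden T pocket, 25 mm (x) by 51 mm (y), 19 mm gap for the shank in its +x wall (2.5 mm play all round); floor 30 mm up, 16 mm walls to 68 mm (12 mm above the seated former), 4 mm bevels at the mouth; no room for fingers.
- jig_saddle (a point): Middle of the jig's forked saddle, 122 mm along +x from jig_seat, 43 mm up, on the seated shank's centreline. Fork 14 mm long (x), 20 mm wide inside, floor 30 mm up, prongs to 48 mm. Between pocket and saddle (29 to 115 mm along +x from jig_seat) the shank is free beside and below, down to an 8 mm base plate.
- spool_mid (a point): Centre of a bystander: a thread spool, 40 mm across and 55 mm high, standing on the bench beyond the work.
- wax_mid (a point): Centre of a bystander: a beeswax block, 36 x 58 x 20 mm, on the bench beyond the work.
- jar_mid (a point): Centre of a bystander: a round dye jar, 43 mm across and 50 mm high, on the bench beyond the work.

How it is judged:
By the outcome, as a careful person would: the job done as asked, in the order asked, and still so for the second after the job is handed in, with the robot touching nothing.
It also fails if it takes over 58 s, if anything falls off the work surface, if the arm or the gripper's body presses on something with over 40 N, if the wrist force passes 120 N, or if a joint passes its speed limit or range.

## Working session

There is one attempt and no reset: what is moved stays moved. The work goes in short steps, Python scripts to look and compute and a shell command to move; the robot and the scene stay as the last step left them, time stands still between calls to the robot, and variables do not carry over. Pictures are saved under pics/ and viewed, and the job is handed in when it is done.

```bash
ls; mkdir -p pics
python3 - <<'E'
from cell import env, eyes, workorder, models
import cv2, numpy as np
s=env.state(); print({k:np.round(v,3).tolist() for k,v in s.items()}, env.hold_point_z)
for c in ("scene","top"):
    p,d=eyes.read_camera(c); cv2.imwrite(f"pics/{c}0.png",p[:,:,::-1]); m=eyes.camera_model(c); print(c,np.round(m["mtx"],1).tolist(),np.round(m["pose"],3).tolist())
    for t in ["narrow_head","narrow_shank","narrow_end","wide_head","rack","jig_seat","jig_saddle","spool_mid","wax_mid","jar_mid"]:
        print(t,[(round(float(r["p"]),2),np.round(r["location"],4).tolist()) for r in models.spot_point(c,t)[:3]])
E
```

```text
pics
{'t': 0.0, 'joint_pos': [1.397, 0.386, 0.007, -0.001, -1.194, -0.259], 'joint_velocities': [-0.0, -0.0, 0.002, -0.001, -0.001, 0.002], 'joint_efforts': [-0.0, -39.229, 18.84, 4.186, -0.005, -0.0], 'tool_pos': [0.262, 0.567, 0.23], 'ee_rot': [0.382, -0.595, 0.596, -0.38], 'force': [-0.14, 0.222, 0.289], 'ft_torque': [0.002, -0.003, 0.007], 'gripper_width': 0.085} 0.0187
scene [[390.8, 0.0, 279.8], [0.0, 390.8, 213.4], [0.0, 0.0, 1.0]] [[0.568, -0.571, 0.593, 0.066], [-0.823, -0.41, 0.394, -0.318], [0.018, -0.711, -0.702, 0.688], [0.0, 0.0, 0.0, 1.0]]
narrow_head [(0.65, [0.4428, 0.3193, 0.0392])]
narrow_shank [(0.62, [0.5002, 0.3126, 0.0478])]
narrow_end [(0.63, [0.5797, 0.2943, 0.046])]
wide_head [(0.79, [0.4258, 0.2352, 0.041])]
rack [(0.58, [0.5261, 0.2581, 0.0027])]
jig_seat [(0.58, [0.4856, -0.1957, 0.0433])]
jig_saddle [(0.62, [0.6039, -0.1659, 0.0419])]
spool_mid [(0.94, [0.6674, 0.0131, 0.0252])]
wax_mid [(0.86, [0.6929, -0.1364, 0.0101])]
jar_mid [(0.89, [0.7103, 0.1104, 0.0248])]
top [[494.7, 0.0, 282.9], [0.0, 494.7, 202.0], [0.0, 0.0, 1.0]] [[0.028, -0.997, 0.073, 0.496], [-0.999, -0.029, -0.017, 0.039], [0.019, -0.072, -0.997, 1.185], [0.0, 0.0, 0.0, 1.0]]
narrow_head [(0.71, [0.4441, 0.3207, 0.0447])]
narrow_shank [(0.58, [0.4987, 0.31, 0.0452])]
narrow_end [(0.75, [0.5793, 0.2932, 0.0454]), (0.73, [0.5014, 0.3112, 0.0458])]
wide_head [(0.64, [0.4263, 0.2324, 0.0479])]
rack [(0.78, [0.5325, 0.2586, 0.0018]), (0.57, [0.5002, 0.3104, 0.0414])]
jig_seat [(0.93, [0.4863, -0.1989, 0.0457])]
jig_saddle [(0.66, [0.6004, -0.1693, 0.0404])]
spool_mid [(0.77, [0.6674, 0.014, 0.0277])]
wax_mid [(0.78, [0.696, -0.1336, 0.0094])]
jar_mid [(0.68, [0.7092, 0.107, 0.0203]), (0.21, [0.4819, -0.197, 0.0422])]
```

View pics/scene0.png

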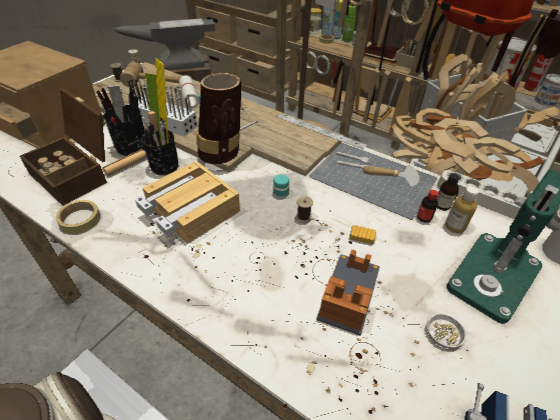

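View pics/top0.png

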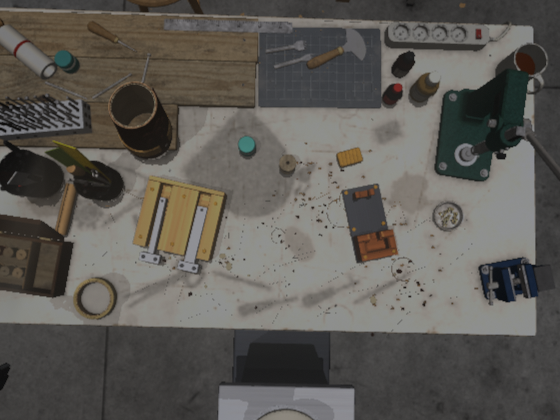

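```bash
cat > h.py <<'E'
from cell import env, eyes, workorder, models
import cv2, numpy as np
from scipy.spatial.transform import Rotation as R
def pts(c,d):
    m=eyes.camera_model(c);K=m["mtx"];T=m["pose"]
    v,u=np.mgrid[:d.shape[0],:d.shape[1]]
    P=np.stack([(u-K[0,2])/K[0,0]*d,(v-K[1,2])/K[1,1]*d,d],-1)
    return P@T[:3,:3].T+T[:3,3]
def proj(c,P):
    m=eyes.camera_model(c);K=m["mtx"];T=m["pose"]
    q=(np.asarray(P)-T[:3,3])@T[:3,:3];q=q@K.T
    return q[...,:2]/q[...,2:]
def to_tool(dP,yawdeg=None,s=None):
    s=s or env.state(); A=R.from_quat(s["ee_rot"]).as_matrix()
    return (A.T@np.asarray(dP))/0.25
E
python3 - <<'E'
from h import *
s=env.state(); print(R.from_quat(s["ee_rot"]).as_matrix().round(3))
p=cv2.imread("pics/top0.png"); 
a=cv2.resize(p[170:280,125:235],None,fx=5,fy=5,interpolation=cv2.INTER_CUBIC); cv2.imwrite("pics/rk.png",a)
a=cv2.resize(p[175:270,330:410],None,fx=6,fy=6,interpolation=cv2.INTER_CUBIC); cv2.imwrite("pics/jg.png",a)
E
```

```text
[[-0.419 -0.     0.908]
 [-0.908 -0.    -0.419]
 [ 0.    -1.    -0.   ]]
```

View pics/rk.png

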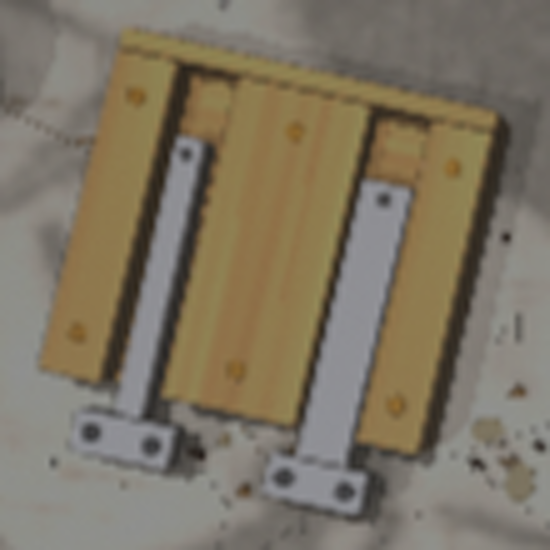

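View pics/jg.png

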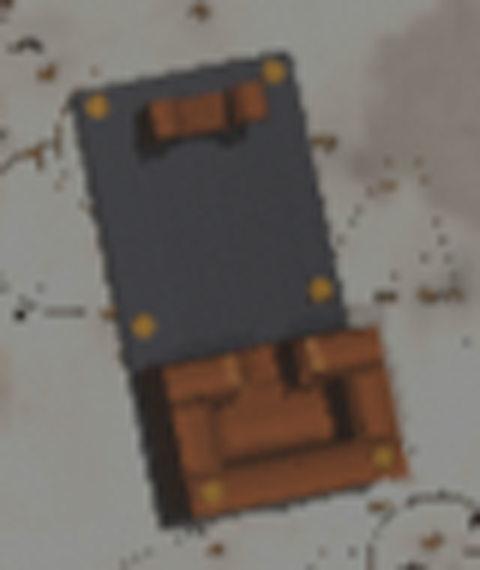

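```bash
cat >> h.py <<'E'
def Tboxes(zc,zb=None):
    return [((-.010,.010),(-.023,.023)),((.010,.140),(-.007,.007))]
def render(c,pose,zlo,zhi,S=6,roi=None,full=True):
    # silhouette of T at pose (x,y,yaw) upsampled S within roi (u0,v0,u1,v1)
    u0,v0,u1,v1=roi; im=np.zeros(((v1-v0)*S,(u1-u0)*S),np.uint8)
    x,y,w=pose; A=np.array([[np.cos(w),-np.sin(w)],[np.sin(w),np.cos(w)]])
    for k,((a,b),(e,f)) in enumerate(Tboxes(0)):
        q=np.array([[a,e],[b,e],[b,f],[a,f]])@A.T+[x,y]
        lo=zlo if (k==0 or full) else zhi-.004
        P=np.vstack([np.c_[q,np.full(4,lo)],np.c_[q,np.full(4,zhi)]])
        h=cv2.convexHull(((proj(c,P)-[u0,v0]+.5)*S*16).astype(np.int32))
        cv2.fillConvexPoly(im,h,255,shift=4)
    return cv2.resize(im,(u1-u0,v1-v0),interpolation=cv2.INTER_AREA)/255.
def fitT(c,mask,p0,zlo,zhi,full=True):
    from scipy.optimize import minimize
    v,u=np.nonzero(mask);roi=(max(u.min()-8,0),max(v.min()-8,0),u.max()+9,v.max()+9)
    m=mask[roi[1]:roi[3],roi[0]:roi[2]].astype(float)
    f=lambda q:np.abs(render(c,[q[0]*.01,q[1]*.01,q[2]*.1],zlo,zhi,roi=roi,full=full)-m).sum()/m.sum()
    q0=np.array([p0[0]*100,p0[1]*100,p0[2]*10])
    best=None
    for dx in (0,.4,-.4):
        r=minimize(f,q0+[dx,-dx,0],method="Nelder-Mead",options=dict(initial_simplex=q0+np.array([[dx,0,0],[.5+dx,.1,.1],[dx,.6,-.2],[-.2,-.3,.6]])))
        if best is None or r.fun<best.fun:best=r
    return np.array([best.x[0]*.01,best.x[1]*.01,best.x[2]*.1]),best.fun
E
python3 - <<'E'
from h import *
for c in ("top","scene"):
    p,d=eyes.read_camera(c); W=pts(c,d); np.savez(f"{c}0.npz",p=p,d=d)
    r=models.masks_of(c,"narrow_head"); 
    for k in r[:2]:
        m=k["mask"]; print(c,k["p"],m.sum(),np.percentile(W[m][:,2],[5,50,95]).round(4))
    m=r[0]["mask"]
    print(fitT(c,m,(.4435,.32,-.19),.03,.056,False))
    # jig heightmap
    b=np.array([.486,-.197]);w=np.deg2rad(14.2);A=np.array([[np.cos(w),np.sin(w)],[-np.sin(w),np.cos(w)]])
    q=(W[...,:2]-b)@A.T; z=W[...,2]
    blk=(abs(q[...,0])<.06)&(abs(q[...,1])<.07)&(z>.058)&(z<.08)
    rect=cv2.minAreaRect((W[blk][:,:2]*1000).astype(np.float32)); print("block",rect,blk.sum(),np.median(z[blk]))
    pl=(q[...,0]>.03)&(q[...,0]<.17)&(abs(q[...,1])<.08)&(z>.005)&(z<.08)
    pr=(q[...,0]>.10)&(q[...,0]<.15)&(abs(q[...,1])<.04)&(z>.04)&(z<.06)
    print("prongs",cv2.minAreaRect((W[pr][:,:2]*1000).astype(np.float32)),W[pr].mean(0),pr.sum())
    rk=models.masks_of(c,"rack")
    if rk:
        m=rk[0]["mask"]&(z>.057)&(z<.066); print("rack",cv2.minAreaRect((W[m][:,:2]*1000).astype(np.float32)),m.sum())
E
```

```text
top 0.64 753 [0.0316 0.0556 0.0601]
(array([ 0.44268582,  0.31967735, -0.19109238]), np.float64(0.22871650652292785))
block ((485.2745666503906, -194.04429626464844), (57.057373046875, 83.60240936279297), 12.849329948425293) 659 0.0684172360004669
prongs ((604.1066284179688, -166.4431915283203), (14.104615211486816, 43.68834686279297), 12.910783767700195) [ 0.60401431 -0.16641079  0.04741102] 71
rack ((534.506591796875, 256.5918273925781), (176.76992797851562, 159.60116577148438), 78.80323028564453) 3642
scene 0.81 531 [0.0338 0.0544 0.0578]
(array([ 0.44307249,  0.32068858, -0.18660357]), np.float64(0.14593257265241313))
block ((485.6952209472656, -193.88034057617188), (60.11195755004883, 83.00518035888672), 12.966900825500488) 908 0.06669063080977794
prongs ((604.047607421875, -166.84555053710938), (16.413333892822266, 43.93031311035156), 11.930793762207031) [ 0.60268147 -0.16712061  0.0458404 ] 84
rack ((533.8515625, 255.83847045898438), (177.95272827148438, 159.30819702148438), 78.59374237060547) 2199
```

```bash
python3 -m creep '[[[1,0.5,0.2,0.9,-0.46],[1,0.5,0.2,0.9,-0.46],[1,0.5,0.2,0.9,-0.46],[1,0.5,0.2,0.9,-0.46],[1,0.5,0.2,0.9,-0.46],[1,0.5,0.2,0.9,-0.46]]]'
cat >> h.py <<'E'
def plan(P,yaw):
    """needed row numbers to get TCP to P with jaw axis along former-y for former yaw (deg)"""
    s=env.state();A=R.from_quat(s["ee_rot"]).as_matrix();d=A.T@(np.asarray(P)-s["tool_pos"])/.25
    a=np.rad2deg(np.arctan2(A[1,0],A[0,0]));t=yaw-90
    dy=(t-a+90)%180-90
    print("t",round(float(s["t"]),2),"tcp",np.round(s["tool_pos"],4),"jaw ang",a.round(2),"yaw_now",(round(a,2)+90),"tilt",A[:,1].round(3),"F",np.round(s["force"],1),"w",round(float(s["gripper_width"]),4),"j6",round(float(s["joint_pos"][5]),2))
    print("row: x %.4f y %.4f z %.4f twist %.4f"%(*d,-dy/30))
E
python3 -c "
from h import *
plan([.443,.3205,.10],-10.9)"
```

```text
t: 2.15
tool_pos: [0.4144, 0.3591, 0.1814]
ee_rot: [-0.449, 0.546, -0.546, 0.449]
force: [-0.4, 0.9, 0.9]
gripper_width: 0.0856
t 2.15 tcp [0.4144 0.3591 0.1814] jaw ang -101.09 yaw_now -11.090000000000003 tilt [ 0.  0. -1.] F [-0.4  0.9  0.9] w 0.0856 j6 0.37
row: x 0.1297 y 0.3257 z 0.1417 twist -0.0063
```

```bash
python3 -m creep '[[[1,0.13,0.3,0.142,0],[1,0.13,0.3,0.142,0],[1,0.13,0.4,0.142,0],[1,0.13,0.5,0.142,0],[1,0.13,0.595,0.142,0],[1,0.13,0.595,0.142,0],[1,0.13,0.595,0.142,0]]]'
python3 -c "
from h import *
plan([.443,.3205,.032],-10.9)
p,d=eyes.read_camera('scene');cv2.imwrite('pics/a1.png',cv2.resize(p[130:290,80:290],None,fx=3.5,fy=3.5,interpolation=2)[:,:,::-1])"
```

```text
t: 3.02
tool_pos: [0.4434, 0.3221, 0.0336]
ee_rot: [-0.449, 0.546, -0.545, 0.451]
force: [-0.4, 0.5, -0.3]
gripper_width: 0.0855
t 3.02 tcp [0.4434 0.3221 0.0336] jaw ang -100.98 yaw_now -10.980000000000004 tilt [ 0.002  0.002 -1.   ] F [-0.4  0.5 -0.3] w 0.0855 j6 0.45
row: x 0.0065 y 0.0066 z -0.0003 twist -0.0028
```

View pics/a1.png

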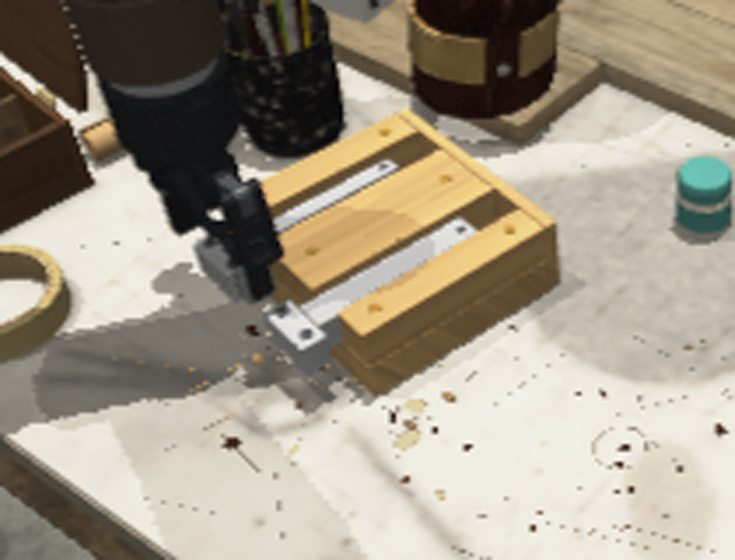

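The gripper straddles the narrow crosshead at about (235,270) in the crop, and the near finger is clear of the wide head at (295,325). I'll close it now.

```bash
python3 -m creep '[[[0.4,0.006,0.006,0,0],[0,0.006,0.006,0,0],[0,0.006,0.006,0,0],[0,0.006,0.006,0,0],[0,0.006,0.006,0,0],[0,0.006,0.006,0,0],[0,0.006,0.006,0,0],[0,0.006,0.006,0,0]]]'
python3 -c "
from h import *
plan([.443,.3205,.13],-10.9)"
```

```text
t: 4.08
tool_pos: [0.4434, 0.3207, 0.0333]
ee_rot: [-0.448, 0.546, -0.545, 0.451]
force: [-2.2, -1.1, 6.0]
gripper_width: 0.045
t 4.08 tcp [0.4434 0.3207 0.0333] jaw ang -100.99 yaw_now -10.989999999999995 tilt [ 0.003  0.003 -1.   ] F [-2.2 -1.1  6. ] w 0.045 j6 0.46
row: x -0.0001 y -0.3868 z -0.0007 twist -0.0031
```

```bash
python3 -m creep '[[[0,0,-0.04,0,0],[0,0,-0.1,0,0],[0,0,-0.17,0,0],[0,0,-0.24,0,0],[0,0,-0.3,0,0],[0,0,-0.36,0,0],[0,0,-0.36,0,0],[0,0,-0.36,0,0]]]'
python3 -c "
from h import *
plan([.45,.04,.12],12.9)
for c in ('top','scene'):
  p,d=eyes.read_camera(c);cv2.imwrite(f'pics/b_{c}.png',cv2.resize(p[130:290,80:290],None,fx=3.5,fy=3.5,interpolation=2)[:,:,::-1])"
```

```text
t: 5.08
tool_pos: [0.4428, 0.3202, 0.1228]
ee_rot: [-0.449, 0.546, -0.545, 0.451]
force: [-0.4, -0.5, -2.1]
gripper_width: 0.0449
t 5.08 tcp [0.4428 0.3202 0.1228] jaw ang -101.01 yaw_now -11.010000000000005 tilt [ 0.002  0.002 -1.   ] F [-0.4 -0.5 -2.1] w 0.0449 j6 0.46
row: x 1.0946 y 0.0089 z 0.2422 twist -0.7970
```

View pics/b_scene.png

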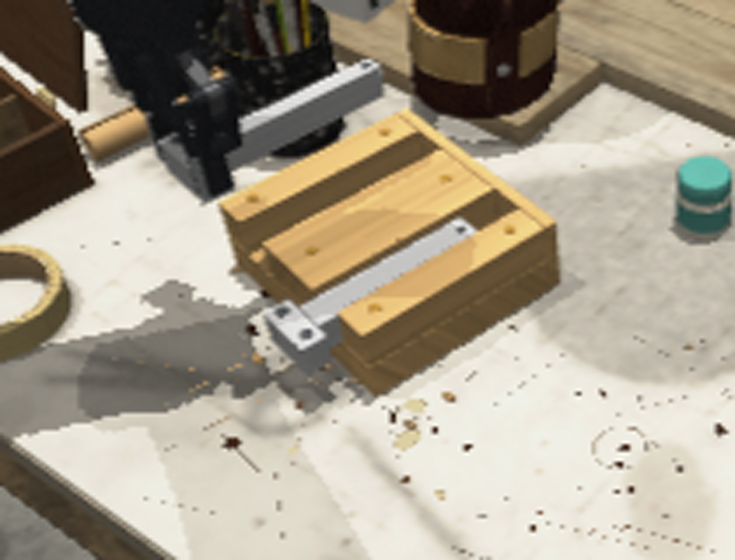

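The former is out of the slot and level: shank from about (235,140) to (370,80). The wide former hasn't moved. Next I'll carry it over the clear bench.

```bash
python3 -m creep '[[[0,0.12,0,0.03,-0.1],[0,0.3,0,0.07,-0.25],[0,0.5,0,0.11,-0.4],[0,0.7,0,0.15,-0.55],[0,0.85,0,0.19,-0.7],[0,0.98,0,0.22,-0.8],[0,0.98,0,0.22,-0.8],[0,0.98,0,0.22,-0.8]]]'
python3 -c "
from h import *
plan([.45,.04,.02],12.9)"
```

```text
t: 6.18
tool_pos: [0.4501, 0.0691, 0.1219]
ee_rot: [-0.553, 0.44, -0.44, 0.554]
force: [-0.2, -1.0, -1.6]
gripper_width: 0.0447
t 6.17 tcp [0.4501 0.0691 0.1219] jaw ang -77.03 yaw_now 12.969999999999999 tilt [ 0.001  0.001 -1.   ] F [-0.2 -1.  -1.6] w 0.0447 j6 1.29
row: x 0.1139 y 0.4075 z -0.0273 twist 0.0023
```

```bash
python3 -m creep '[[[0,0.06,0.1,-0.027,0],[0,0.114,0.2,-0.027,0],[0,0.114,0.28,-0.027,0],[0,0.114,0.34,-0.027,0],[0,0.114,0.4,-0.027,0],[0,0.114,0.4,-0.027,0],[0,0.114,0.4,-0.027,0]]]'
python3 -c "
from h import *
plan([.45,.04,.0035],12.9)
p,d=eyes.read_camera('scene');cv2.imwrite('pics/c1.png',cv2.resize(p[170:330,180:390],None,fx=3.5,fy=3.5,interpolation=2)[:,:,::-1])"
```

```text
t: 7.05
tool_pos: [0.4507, 0.0407, 0.0222]
ee_rot: [-0.553, 0.44, -0.44, 0.554]
force: [0.2, -0.0, -1.5]
gripper_width: 0.0448
t 7.05 tcp [0.4507 0.0407 0.0222] jaw ang -76.96 yaw_now 13.040000000000006 tilt [ 0.002  0.002 -1.   ] F [ 0.2 -0.  -1.5] w 0.0448 j6 1.35
row: x 0.0023 y 0.0749 z -0.0035 twist 0.0047
```

View pics/c1.png

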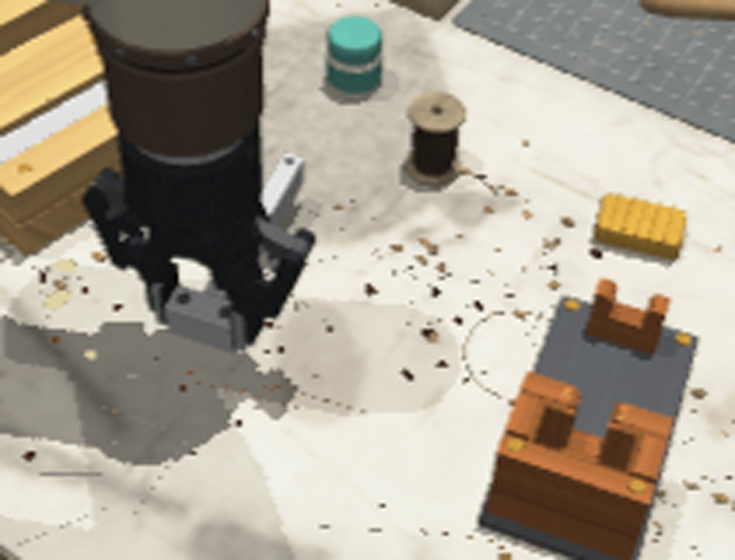

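Held level and low over clear bench, with the crosshead at about (205,315) in the crop. I'll lower in small steps.

```bash
python3 -m creep '[[[0,0,0.02,0,0],[0,0,0.04,0,0],[0,0,0.055,0,0],[0,0,0.065,0,0],[0,0,0.065,0,0],[0,0,0.065,0,0]]]'
python3 -c "
from h import *
plan([.45,.04,.0035],12.9)"
```

```text
t: 7.85
tool_pos: [0.4509, 0.0407, 0.0062]
ee_rot: [-0.552, 0.44, -0.44, 0.555]
force: [0.0, 0.1, -3.0]
gripper_width: 0.0448
t 7.85 tcp [0.4509 0.0407 0.0062] jaw ang -76.98 yaw_now 13.019999999999996 tilt [ 0.003  0.002 -1.   ] F [ 0.   0.1 -3. ] w 0.0448 j6 1.35
row: x 0.0020 y 0.0108 z -0.0040 twist 0.0041
```

```bash
python3 -m creep '[[[0,0,0.006,0,0],[0,0,0.01,0,0],[0,0,0.013,0,0],[0,0,0.013,0,0],[0,0,0.013,0,0]]]'
python3 -c "
from h import *
plan([.45,.04,.0035],12.9)"
```

```text
t: 8.48
tool_pos: [0.4509, 0.0407, 0.0034]
ee_rot: [-0.552, 0.44, -0.44, 0.555]
force: [-2.1, 0.3, 6.3]
gripper_width: 0.0446
t 8.47 tcp [0.4509 0.0407 0.0034] jaw ang -76.97 yaw_now 13.030000000000001 tilt [ 0.003  0.002 -1.   ] F [-2.1  0.3  6.3] w 0.0446 j6 1.35
row: x 0.0020 y -0.0004 z -0.0040 twist 0.0045
```

```bash
python3 -m creep '[[[0.7,0,0,0,0],[1,0,0,0,0],[1,0,0,0,0],[1,0,0,0,0],[1,0,-0.03,0,0],[1,0,-0.12,0,0],[1,0,-0.24,0,0],[1,0,-0.36,0,0],[1,0,-0.42,0,-0],[1,0,-0.42,0,0]]]'
python3 - <<'E'
from h import *
for c in ("scene","top"):
    p,d=eyes.read_camera(c);W=pts(c,d)
    cv2.imwrite(f'pics/d_{c}.png',cv2.resize(p[150:310,200:410],None,fx=3.5,fy=3.5,interpolation=2)[:,:,::-1])
    for k in models.masks_of(c,"narrow_head")[:2]:
        m=k["mask"]; print(c,k["p"],m.sum(),W[m].mean(0).round(3),fitT(c,m,(.45,.041,.227),.0,.026))
    for t in ("narrow_head","narrow_shank","narrow_end"): print(t,[(round(float(r["p"]),2),np.round(r["location"],4).tolist()) for r in models.spot_point(c,t)[:2]])
plan([.509,.055,.06],13)
E
```

```text
t: 9.72
tool_pos: [0.4513, 0.0409, 0.1099]
ee_rot: [-0.551, 0.439, -0.441, 0.556]
force: [0.3, -0.1, -1.0]
gripper_width: 0.0858
scene 0.87 537 [0.466 0.041 0.023] (array([0.45117369, 0.04021545, 0.25187531]), np.float64(0.3195895863000694))
scene 0.33 584 [0.448 0.224 0.051] (array([0.45 , 0.041, 0.227]), np.float64(1.0))
narrow_head [(0.59, [0.453, 0.0406, 0.0102])]
narrow_shank [(0.83, [0.5082, 0.0548, 0.0131])]
narrow_end []
top 0.57 264 [0.538 0.062 0.033] (array([0.44826427, 0.04146993, 0.22821516]), np.float64(0.3131758764111705))
narrow_head []
narrow_shank [(0.58, [0.5073, 0.06, 0.016])]
narrow_end [(0.67, [0.5856, 0.0702, 0.0172])]
t 10.22 tcp [0.4504 0.0404 0.108 ] jaw ang -76.96 yaw_now 13.040000000000006 tilt [ 0.002  0.001 -1.   ] F [ 0.1 -0.5 -0.2] w 0.0852 j6 1.35
row: x -0.0037 y 0.1927 z 0.2410 twist 0.0012
```

View pics/d_scene.png

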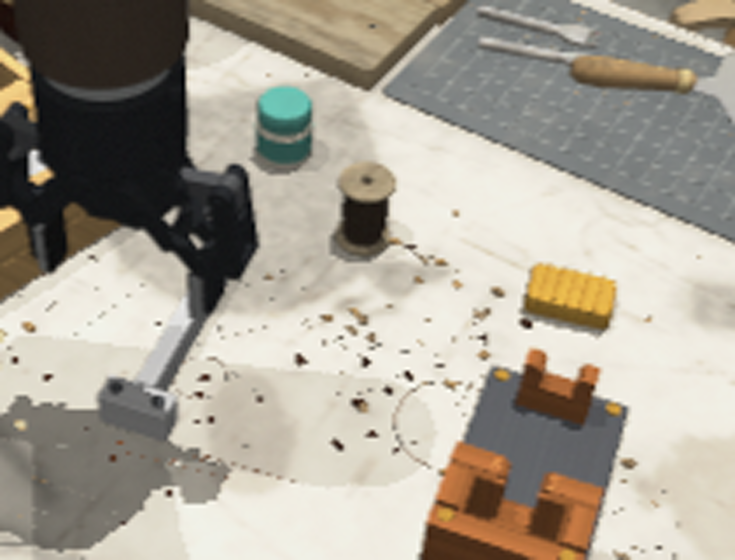

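View pics/d_top.png

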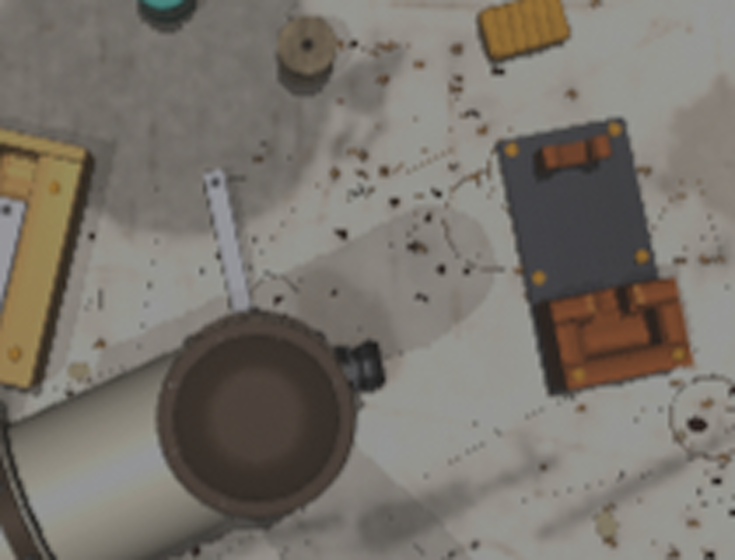

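The former lies flat and free (crosshead at about (140,405), shank running up-right in the scene crop). Next I move over the shank point and descend.

```bash
python3 -m creep '[[[1,-0.002,0,0.12,0],[1,-0.002,0,0.241,0],[1,-0.002,0.1,0.241,0],[1,-0.002,0.2,0.241,0],[1,-0.002,0.28,0.241,0],[1,-0.002,0.35,0.241,0],[1,-0.002,0.39,0.241,0],[1,-0.002,0.39,0.241,0]]]'
python3 - <<'E'
from h import *
plan([.509,.0542,.0045],13)
p,d=eyes.read_camera("scene")
cv2.imwrite('pics/e.png',cv2.resize(p[150:310,200:410],None,fx=3.5,fy=3.5,interpolation=2)[:,:,::-1])
E
```

```text
t: 11.22
tool_pos: [0.5089, 0.0545, 0.0101]
ee_rot: [-0.553, 0.44, -0.44, 0.554]
force: [-0.9, -0.3, 0.2]
gripper_width: 0.0854
t 11.22 tcp [0.5089 0.0545 0.0101] jaw ang -76.97 yaw_now 13.030000000000001 tilt [ 0.001  0.001 -1.   ] F [-0.9 -0.3  0.2] w 0.0854 j6 1.38
row: x 0.0012 y 0.0222 z 0.0002 twist 0.0012
```

View pics/e.png

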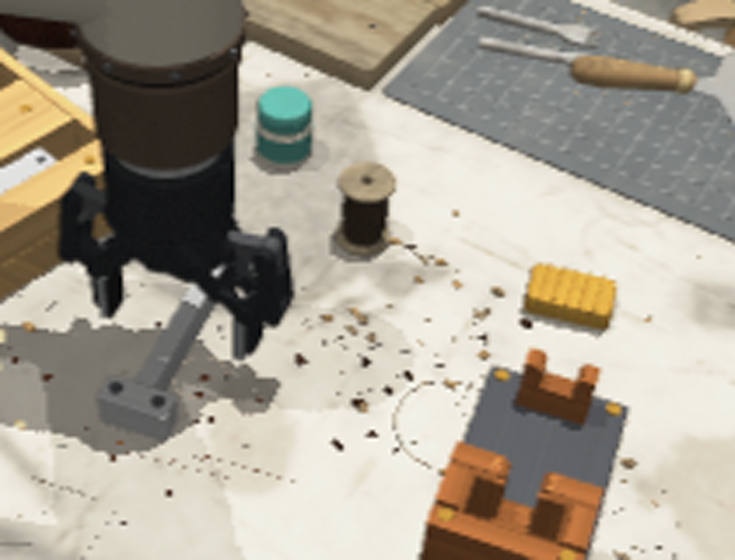

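The fingers straddle the shank at (185,330). I'll go down the last 5 mm and close.

```bash
python3 -m creep '[[[1,0.001,0.02,0,0],[0.5,0.001,0.022,0,0],[0,0.001,0.022,0,0],[0,0.001,0.022,0,0],[0,0.001,0.022,0,0],[0,0.001,0.022,0,0],[0,0.001,0.022,0,0],[0,0.001,0.022,0,0],[0,0.001,0.022,0,0],[0,0.001,0.022,0,0]]]'
python3 -c "
from h import *
plan([.509,.0542,.13],13)"
```

```text
t: 12.52
tool_pos: [0.5097, 0.0546, 0.0055]
ee_rot: [-0.553, 0.44, -0.44, 0.555]
force: [-1.2, 1.7, 4.4]
gripper_width: 0.0126
t 12.53 tcp [0.5097 0.0546 0.0055] jaw ang -76.95 yaw_now 13.049999999999997 tilt [ 0.003  0.002 -1.   ] F [-1.2  1.7  4.4] w 0.0126 j6 1.38
row: x 0.0004 y -0.4979 z -0.0015 twist 0.0018
```

```bash
python3 -m creep '[[[0,0,-0.05,0,0],[0,0,-0.12,0,0],[0,0,-0.2,0,0],[0,0,-0.3,0,0],[0,0,-0.4,0,0],[0,0,-0.42,0,0],[0,0,-0.42,0,0]]]'
python3 - <<'E'
from h import *
plan([.5438,-.1806,.11],12.9)
p,d=eyes.read_camera("scene")
cv2.imwrite('pics/f.png',cv2.resize(p[150:310,200:410],None,fx=3.5,fy=3.5,interpolation=2)[:,:,::-1])
E
```

```text
t: 13.4
tool_pos: [0.5088, 0.0543, 0.1101]
ee_rot: [-0.553, 0.44, -0.44, 0.554]
force: [-0.1, -0.0, -2.2]
gripper_width: 0.0127
t 13.4 tcp [0.5088 0.0543 0.1101] jaw ang -76.97 yaw_now 13.030000000000001 tilt [ 0.002  0.002 -1.   ] F [-0.1 -0.  -2.2] w 0.0127 j6 1.38
row: x 0.9469 y -0.0008 z -0.0754 twist 0.0042
```

View pics/f.png

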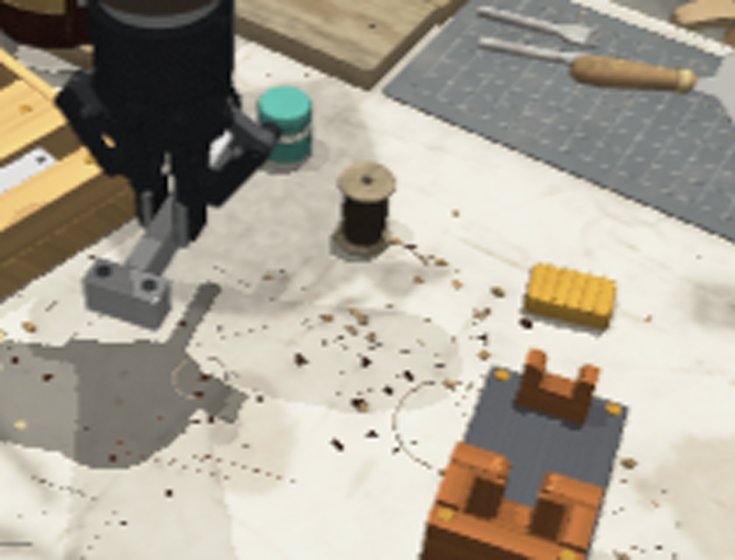

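Held by the shank, clear of the bench. Next stop is above the jig.

```bash
python3 -m creep '[[[0,0.12,0,-0.02,0],[0,0.3,0,-0.04,0],[0,0.5,0,-0.06,0],[0,0.7,0,-0.075,0],[0,0.85,0,-0.075,0],[0,0.947,0,-0.075,0],[0,0.947,0,-0.075,0],[0,0.947,0,-0.075,0],[0,0.947,0,-0.075,0]]]'
cat > m.py <<'E'
from h import *
import sys
tag=sys.argv[1]; 
s=env.state(); zb=s["tool_pos"][2]-.0055; print("zbot",zb)
for c in ("scene","top"):
    p,d=eyes.read_camera(c);W=pts(c,d)
    o=(200,165) if c=="scene" else (250,130)
    q=proj(c,[[.4855,-.194,.06]])[0].astype(int); u0=max(q[0]-90,0);v0=max(min(q[1]-90,420-160),0)
    print(c,"crop origin",u0,v0)
    cv2.imwrite(f'pics/{tag}_{c}.png',cv2.resize(p[v0:v0+160,u0:u0+200],None,fx=3.5,fy=3.5,interpolation=2)[:,:,::-1])
    for k in models.masks_of(c,"narrow_head")[:1]:
        m=k["mask"]; print(c,k["p"],m.sum(),W[m].mean(0).round(3),fitT(c,m,(.4855,-.194,.227),zb,zb+.026))
    for t in ("narrow_head","narrow_shank","narrow_end","jig_seat"): print(t,[(round(float(r["p"]),2),np.round(r["location"],4).tolist()) for r in models.spot_point(c,t)[:2]])
    # top-surface head points
    w=np.deg2rad(12.9);A=np.array([[np.cos(w),np.sin(w)],[-np.sin(w),np.cos(w)]])
    qq=(W[...,:2]-[.4853,-.194])@A.T; z=W[...,2]
    m=(abs(qq[...,0])<.03)&(abs(qq[...,1])<.035)&(abs(z-zb-.026)<.005)
    if m.sum()>20:
        x=qq[m]*1000; print("head top pts",m.sum(),np.median(z[m]).round(4),"x 2/98",np.percentile(x[:,0],[1,50,99]).round(1),"y",np.percentile(x[:,1],[1,50,99]).round(1))
    m=(abs(qq[...,0]-.1)<.06)&(abs(qq[...,1])<.03)&(abs(z-zb-.026)<.005)
    x=qq[m]*1000
    if len(x): print("end pts",len(x),np.median(z[m]).round(4),"x",np.percentile(x[:,0],[1,50,99]).round(1),"y",np.percentile(x[:,1],[1,50,99]).round(1))
plan([.5438,-.1806,.11],12.9)
E
python3 m.py g
```

```text
t: 14.58
tool_pos: [0.5432, -0.1798, 0.109]
ee_rot: [-0.553, 0.44, -0.439, 0.554]
force: [-0.5, -0.5, -1.4]
gripper_width: 0.0126
zbot 0.10346603737102308
scene crop origin 255 206
scene 0.56 699 [ 0.5   -0.191  0.128] (array([ 0.48555295, -0.19391678,  0.25017741]), np.float64(0.22560520631714778))
narrow_head [(0.61, [0.4842, -0.1927, 0.112]), (0.47, [0.4269, 0.2342, 0.0417])]
narrow_shank [(0.72, [0.5409, -0.1767, 0.119])]
narrow_end [(0.24, [0.4277, 0.2335, 0.0436])]
jig_seat [(0.79, [0.4869, -0.1949, 0.0462])]
head top pts 335 0.1287 x 2/98 [-11.3  -0.1  28.2] y [-21.9   0.1  22.5]
end pts 221 0.1289 x [ 40.8  59.7 100.3] y [-17.6   1.1  19.6]
top crop origin 286 155
top 0.62 262 [ 0.488 -0.191  0.128] (array([ 0.48542276, -0.19373587,  0.21397808]), np.float64(0.43753929052537044))
narrow_head [(0.63, [0.4869, -0.1946, 0.1197])]
narrow_shank [(0.28, [0.6689, 0.0135, 0.0306])]
narrow_end []
jig_seat [(0.68, [0.4829, -0.1965, 0.0431])]
head top pts 249 0.1308 x 2/98 [-10.5   1.5  23.6] y [-22.2   0.7  22.6]
end pts 5 0.1294 x [135.9 136.7 139.1] y [-5.1 -3.4 -0.9]
t 15.18 tcp [ 0.5436 -0.1807  0.1094] jaw ang -76.98 yaw_now 13.019999999999996 tilt [ 0.001  0.001 -1.   ] F [ 0.1 -0.1 -2.2] w 0.0125 j6 1.84
row: x -0.0003 y -0.0025 z 0.0009 twist 0.0041
```

View pics/g_scene.png

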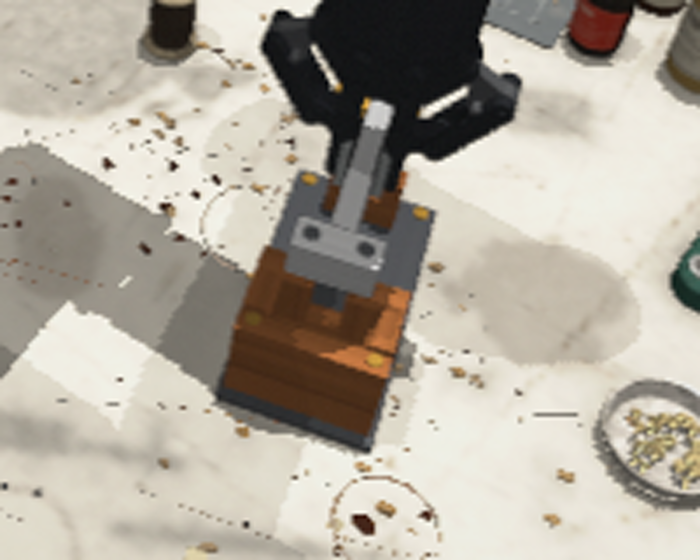

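View pics/g_top.png

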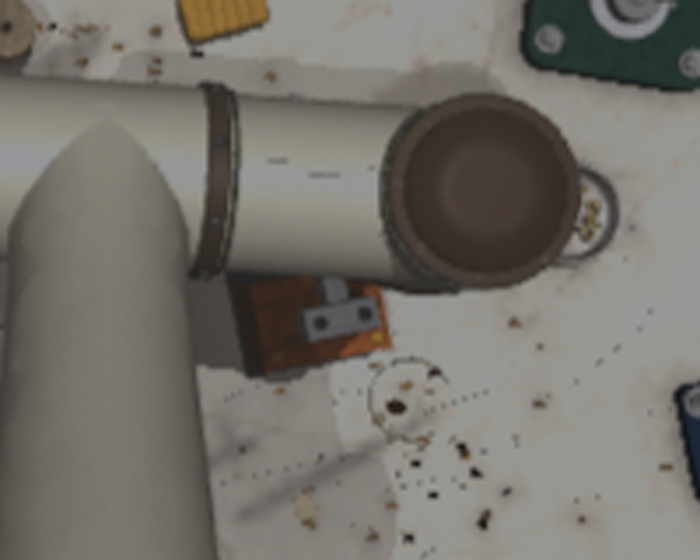

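Measured in the same cameras as the jig, the crosshead is centred on the pocket to about 1 mm, level, and yaw agrees. I'll lower it to just above the rim and check again.

```bash
python3 -m creep '[[[0,0,0.04,0,0],[0,0,0.08,0,0],[0,0,0.11,0,0],[0,0,0.12,0,0],[0,0,0.12,0,0],[0,0,0.12,0,0]]]'
python3 m.py k
```

```text
t: 15.92
tool_pos: [0.5439, -0.1807, 0.0797]
ee_rot: [-0.553, 0.44, -0.44, 0.554]
force: [-0.1, -0.7, -1.7]
gripper_width: 0.0126
zbot 0.0741833272389726
scene crop origin 255 206
scene 0.89 660 [ 0.5   -0.191  0.098] (array([ 0.48673576, -0.19431211,  0.24536831]), np.float64(0.21925133689839574))
narrow_head [(0.74, [0.4852, -0.1955, 0.084]), (0.35, [0.5439, -0.1779, 0.0923])]
narrow_shank [(0.57, [0.5417, -0.1793, 0.0917])]
narrow_end []
jig_seat [(0.62, [0.4881, -0.1973, 0.0446]), (0.52, [0.7096, 0.1103, 0.0273])]
head top pts 324 0.0994 x 2/98 [-11.    0.7  28.8] y [-23.   -0.8  21.4]
end pts 208 0.0995 x [40.8 57.8 98. ] y [-18.5   0.3  18.4]
top crop origin 286 155
top 0.49 265 [ 0.488 -0.19   0.11 ] (array([ 0.48456238, -0.19521369,  0.22301477]), np.float64(0.39837217906030337))
narrow_head [(0.51, [0.4855, -0.193, 0.0878])]
narrow_shank []
narrow_end []
jig_seat [(0.86, [0.4855, -0.1987, 0.0432])]
head top pts 234 0.1007 x 2/98 [-10.7   1.6  23.4] y [-22.3   0.3  22.2]
end pts 9 0.1015 x [135.  137.1 139. ] y [-4.8 -0.1  3.2]
t 16.52 tcp [ 0.5436 -0.1807  0.0794] jaw ang -76.98 yaw_now 13.019999999999996 tilt [ 0.001  0.001 -1.   ] F [ 0.1  0.3 -0.8] w 0.0128 j6 1.84
row: x -0.0003 y -0.1225 z 0.0009 twist 0.0041
```

View pics/k_scene.png

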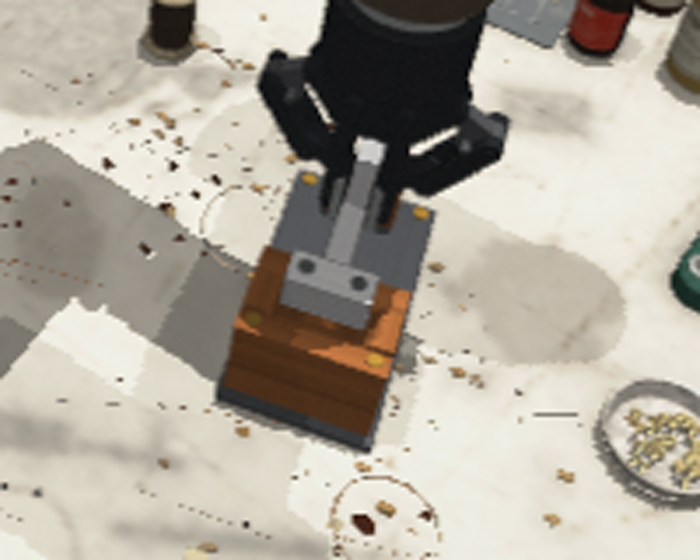

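View pics/k_top.png

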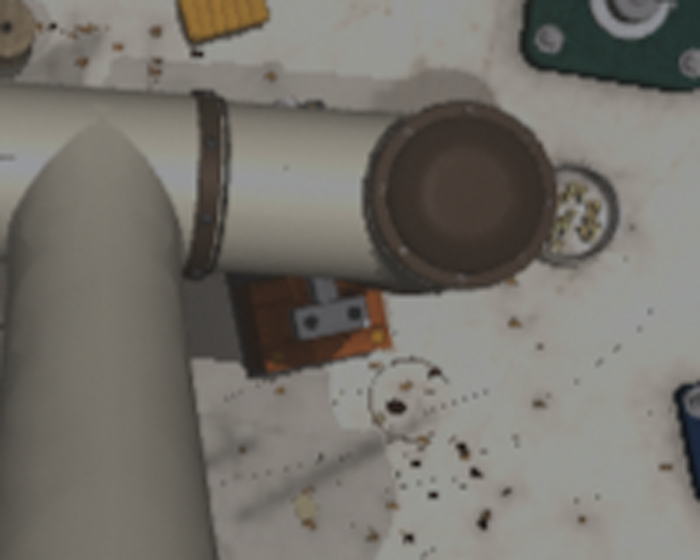

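Alignment at the rim is still within about 0.5 mm: crosshead edges at −11 mm in x and ±22.5 mm in y in the jig frame. Entering the pocket.

```bash
python3 -m creep '[[[0,0,0.02,0.001,0],[0,0,0.04,0.001,0],[0,0,0.055,0.001,0],[0,0,0.07,0.001,0],[0,0,0.075,0.001,0],[0,0,0.075,0.001,0]]]'
python3 -c "
from h import *
plan([.5438,-.1806,.0355],12.9)"
```

```text
t: 17.27
tool_pos: [0.5439, -0.1806, 0.0605]
ee_rot: [-0.553, 0.44, -0.44, 0.554]
force: [0.2, 0.8, -2.5]
gripper_width: 0.0127
t 17.27 tcp [ 0.5439 -0.1806  0.0605] jaw ang -76.97 yaw_now 13.030000000000001 tilt [ 0.001  0.001 -1.   ] F [ 0.2  0.8 -2.5] w 0.0127 j6 1.84
row: x -0.0001 y 0.1001 z -0.0003 twist 0.0042
```

No contact with 8 mm in the pocket. I'll continue down.

```bash
python3 -m creep '[[[0,0,0.02,0,0],[0,0,0.04,0,0],[0,0,0.06,0,0],[0,0,0.08,0,0],[0,0,0.09,0,0],[0,0,0.09,0,0],[0,0,0.09,0,0]]]'
python3 -c "
from h import *
plan([.5438,-.1806,.0355],12.9)"
```

```text
t: 18.15
tool_pos: [0.5441, -0.1806, 0.0382]
ee_rot: [-0.553, 0.44, -0.44, 0.554]
force: [0.5, -0.3, -2.1]
gripper_width: 0.0129
t 18.15 tcp [ 0.5441 -0.1806  0.0382] jaw ang -76.97 yaw_now 13.030000000000001 tilt [ 0.001  0.001 -1.   ] F [ 0.5 -0.3 -2.1] w 0.0129 j6 1.84
row: x -0.0003 y 0.0108 z -0.0011 twist 0.0044
```

```bash
python3 -m creep '[[[0,0,0.005,-0.001,0],[0,0,0.009,-0.001,0],[0,0,0.013,-0.001,0],[0,0,0.013,-0.001,0],[0,0,0.013,-0.001,0]]]'
python3 -c "
from h import *
plan([.5438,-.1806,.0355],12.9)"
```

```text
t: 18.77
tool_pos: [0.5439, -0.1807, 0.0355]
ee_rot: [-0.553, 0.44, -0.44, 0.554]
force: [-2.3, 1.3, 5.7]
gripper_width: 0.0128
t 18.77 tcp [ 0.5439 -0.1807  0.0355] jaw ang -76.96 yaw_now 13.040000000000006 tilt [ 0.001  0.001 -1.   ] F [-2.3  1.3  5.7] w 0.0128 j6 1.84
row: x -0.0004 y 0.0001 z -0.0002 twist 0.0047
```

Contact at the expected height (reading 5.7 N upward). Release and lift.

```bash
python3 -m creep '[[[0.4,0,0,0,0],[0.7,0,0,0,0],[0.7,0,0,0,0],[0.7,0,0,0,0],[0.7,0,-0.06,0,0],[0.7,0,-0.2,0,0],[0.7,0,-0.35,0,0],[0.7,0,-0.5,0,0],[0.7,0,-0.7,0,0],[0.7,0,-0.7,0,0],[0.7,0,-0.7,0,0]]]'
python3 -c "
from h import *
plan([.45,.1,.21],12.9)"
```

```text
t: 20.15
tool_pos: [0.5433, -0.1807, 0.2111]
ee_rot: [-0.553, 0.44, -0.44, 0.554]
force: [-0.3, -0.6, -0.9]
gripper_width: 0.0599
t 20.15 tcp [ 0.5433 -0.1807  0.2111] jaw ang -76.98 yaw_now 13.019999999999996 tilt [ 0.002  0.001 -1.   ] F [-0.3 -0.6 -0.9] w 0.0599 j6 1.84
row: x -1.1780 y 0.0052 z -0.1104 twist 0.0041
```

```bash
python3 -m creep '[[[0.7,-0.2,-0.1,-0.1,0],[0.7,-0.4,-0.2,-0.1,0],[0.7,-0.6,-0.2,-0.1,0],[0.7,-0.8,-0.2,-0.1,0],[0.7,-0.95,-0.2,-0.1,0],[0.7,-0.95,-0.2,-0.1,0],[0.7,-0.95,-0.2,-0.1,0]]]'
cat > v.py <<'E'
from h import *
for c in ("scene","top"):
    p,d=eyes.read_camera(c);W=pts(c,d)
    cv2.imwrite(f'pics/z_{c}.png',p[:,:,::-1])
    q=proj(c,[[.52,-.19,.05]])[0].astype(int); cv2.imwrite(f'pics/zc_{c}.png',cv2.resize(p[q[1]-50:q[1]+60,q[0]-65:q[0]+65],None,fx=5,fy=5,interpolation=2)[:,:,::-1])
    w=np.deg2rad(12.9);A=np.array([[np.cos(w),np.sin(w)],[-np.sin(w),np.cos(w)]])
    qq=(W[...,:2]-[.4853,-.194])@A.T; z=W[...,2]
    for a,b,h in ((-.009,.009,.02),(.02,.04,.005),(.04,.06,.005),(.06,.08,.005),(.08,.1,.005),(.1,.12,.005),(.12,.137,.005)):
        m=(qq[...,0]>a)&(qq[...,0]<b)&(abs(qq[...,1])<h); print(c,a,m.sum(),np.percentile(z[m],[10,50,90]).round(4))
    for k in models.masks_of(c,"narrow_head")[:1]:
        print(k["p"],fitT(c,k["mask"],(.4855,-.194,.227),.03,.056))
    for t in ["narrow_head","narrow_end","wide_head","spool_mid","wax_mid","jar_mid"]:
        print(t,[(round(float(r["p"]),2),np.round(r["location"],4).tolist()) for r in models.spot_point(c,t)[:2]])
print(env.state()["t"])
E
python3 v.py
```

```text
t: 21.02
tool_pos: [0.4649, 0.0447, 0.2605]
ee_rot: [-0.553, 0.44, -0.44, 0.554]
force: [0.1, 0.4, -0.2]
gripper_width: 0.0596
scene -0.009 138 [0.0543 0.0556 0.0569]
scene 0.02 42 [0.054  0.0553 0.0565]
scene 0.04 45 [0.054  0.0557 0.0574]
scene 0.06 40 [0.0547 0.0557 0.057 ]
scene 0.08 35 [0.0539 0.0555 0.0565]
scene 0.1 38 [0.0543 0.0556 0.057 ]
scene 0.12 30 [0.0543 0.0553 0.0565]
0.91 (array([ 0.50485955, -0.19015035,  0.24208002]), np.float64(0.4244288541104515))
narrow_head [(0.83, [0.4904, -0.1958, 0.0396])]
narrow_end [(0.82, [0.6204, -0.1645, 0.0451])]
wide_head [(0.73, [0.4254, 0.2346, 0.0433])]
spool_mid [(0.83, [0.671, 0.0155, 0.0264])]
wax_mid [(0.59, [0.6928, -0.1372, 0.0097])]
jar_mid [(0.9, [0.7096, 0.1094, 0.0274]), (0.52, [0.4238, 0.234, 0.0437])]
top -0.009 136 [0.0545 0.0571 0.0596]
top 0.02 44 [0.0111 0.0572 0.0603]
top 0.04 46 [0.0086 0.0558 0.0596]
top 0.06 48 [0.0107 0.0567 0.0598]
top 0.08 45 [0.0093 0.0563 0.0591]
top 0.1 43 [0.01   0.0568 0.0595]
top 0.12 32 [0.0536 0.0575 0.0596]
0.74 (array([ 0.4855, -0.194 ,  0.227 ]), np.float64(1.0))
narrow_head [(0.98, [0.484, -0.1944, 0.046])]
narrow_end [(0.87, [0.6245, -0.1636, 0.0439])]
wide_head [(0.93, [0.423, 0.2335, 0.0455])]
spool_mid [(0.57, [0.6691, 0.0155, 0.0277])]
wax_mid [(0.71, [0.6966, -0.1301, 0.0116])]
jar_mid [(0.76, [0.711, 0.1074, 0.0186])]
21.825
```

View pics/zc_scene.png

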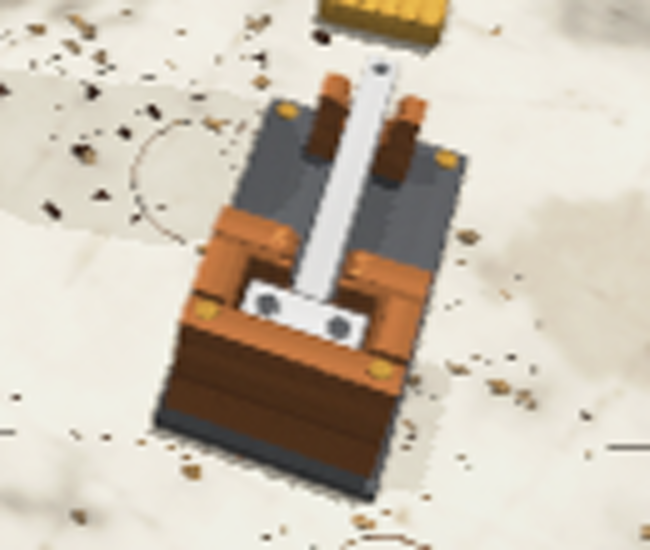

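View pics/zc_top.png

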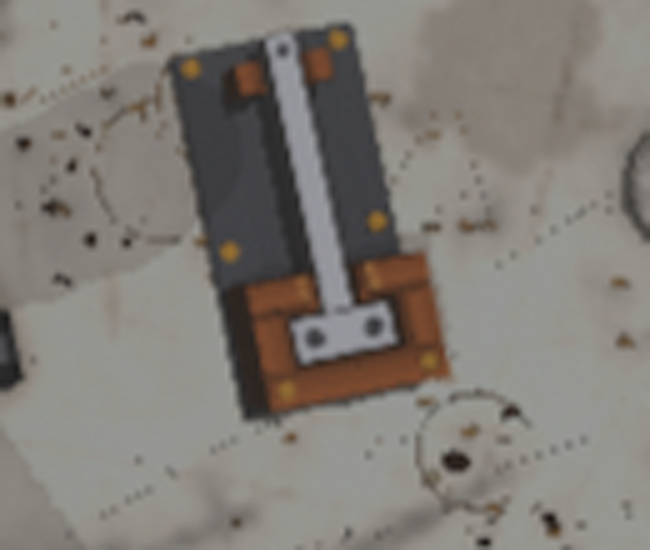

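View pics/z_scene.png

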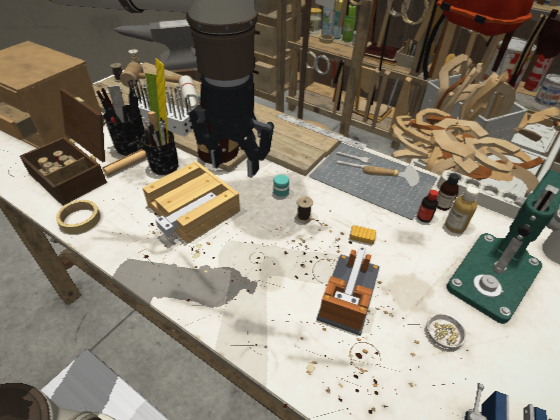

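The former sits level in the jig. Its top is at 55–57 mm along its whole length (expected 56 mm), with the crosshead in the pocket at (305,315) and the shank between the prongs at (370,110) in the scene crop. The wide former and bystanders are where they were, and the arm is clear. Handing in.

```bash
python3 -c "
from cell import env, workorder
print(workorder.finish_job(), env.state()['t'])"
```

```text
the job is handed in; nothing more can be done
the job is handed in; nothing more can be done
```

The narrow former is seated in the jig, released, and the job is handed in at about 22 s of the 58 s allowed. I lifted it out of the rack by its crosshead, laid it flat on the bare bench and let go. Then I took it by the shank 60 mm from the crosshead centre, lowered it into the jig, let go and backed the arm away.

- **Seating:** the former's top surface reads 55–57 mm high along its whole length, and 56 mm is expected. Both pictures show the crosshead inside the pocket walls and the shank end between the prongs.
- **Forces:** the readings I took after each move never passed about 7 N.
- **Surroundings:** the wide former, spool, wax block and jar read within about 4 mm of their first positions, which is the networks' own accuracy. They also look unmoved in the pictures.
- **Check that failed:** my last silhouette fit of the seated former did not work in either view. The pocket walls and prongs hide part of the outline in the scene view, and the fit to the top-view mask never matched at all. I relied on the depth profile, the networks' point positions and the pictures instead. The two cameras differed by about 2 mm in height and up to 6 mm in the crosshead position.

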